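Unlatch a tube incubator and hold its lid half open as a shield

TASK

On the white tube incubator, turn the black latch knob clockwise until it clicks over and its tongue is clear of the lid, then raise the clear lid by the steel bar at its front until it stands open at 45 degrees, so that it still shields the tubes. The lid falls shut when let go: finish while your fingers are still holding the bar, with the lid kept still at that angle. Leave the rack, the bottle and the jar beside it where they stand.

Things in the scene. Friction and masses are not known exactly. Their poses are not given: they have to be found in the camera images.
- incubator: Bench-top tube incubator, fixed, 230 (x) by 300 (y) by 100 mm high, white with a grey rear; place and heading vary. Origin on the bench; its x points to the rear (hinge side), y to its left (latch knob), z up. It spans x -90 to 140, y -150 to 150 mm; flat deck 100 mm high where y is above 80 mm.
- latch (a joint): Turn of the black latch knob on the left deck, rad: 0 latched (tongue over the lid, which then cannot rise), 1.4 fully open at its stop, clockwise seen from above. Sprung over centre: it resists with up to 0.17 N m until 0.7, then clicks over and goes on to the stop by itself; released before 0.7 it springs back.
- latch_grip (a point): On the latch's vertical axis, 140 mm above the bench, at the height to grip; at x -40, y 115 mm of the incubator. Grip: upright black bar 44 long, 14 thick, 36 mm high (118 to 154 mm above the bench), along the incubator's y when latched. Below it a disc of radius 22 mm and a steel tongue 16 mm wide reaching 47 mm from the axis, its top 118 mm up, over the lid when latched, towards -x when open.
- lid_angle (a joint): Opening angle of the lid, rad: 0 shut, 0.785 is 45 degrees, stop at 1.8. No spring or brake: it falls shut from any angle below about 90 degrees.
- lid_hinge (a point): Middle of the lid's hinge axis, which runs along the incubator's y; at x 90 mm, y -30 mm and 100 mm above the bench. The lid is a clear pane in a grey frame, 180 mm deep (from the hinge towards the incubator's -x), 220 mm wide and 10 mm thick; it rises at its front. Mass of lid and bar about 0.4 kg (varies by a third).
- lid_bar (a point): Round steel bar to raise the lid by, 12 mm in diameter, 120 mm long along the incubator's y, fixed to the lid. Origin at its middle: 225 mm from the hinge axis, 5 mm above the lid's underside, 45 mm in front of the lid's edge. Flat arms 55 mm either side of its middle; between them a gap 39 mm deep for a finger. Its centre is 106 mm above the bench when shut, 263 mm at 45 degrees.
- rack: Loose black rack of tubes with yellow-green caps, 85 by 125 by 68 mm, beside the incubator's left; origin under its middle. Not to be moved.
- bottle: Loose white bottle, 60 mm in diameter and 150 mm high, to the incubator's right; origin under its middle. Not to be moved.
- jar: Loose amber jar, 56 mm in diameter and 65 mm high, in front of the rack; origin under its middle. Not to be moved.

How it is judged:
By the outcome, as a careful person would: the job done as asked, in the order asked, and still so for the second after the job is handed in, while the arm keeps its last pose, push and grip.
It also fails if it takes over 50 s, if anything falls off the work surface, if the arm or the gripper's body presses on something with over 40 N, if the wrist force passes 120 N, or if a joint passes its speed limit or range.

ROBOT

A 6-joint arm with a two-finger parallel gripper is mounted at the origin on the work surface. World frame = base frame: x ahead of the robot, y to its left, z up, the work surface at z = 0. Lengths are in m, angles in rad, forces in N, time in s.
With the tool pointing down it reaches from about 0.15 to 0.775 m from the base axis. Payload 6.1 kg.
Tool frame: the origin (TCP) lies at the very end of the fingers, on their centre line; the grasp point (between the pads) lies 19 mm behind it; z points along the fingers, y is the line along which they close (so a half turn about z gives the same grasp; the last joint's range is limited). The gripper opens to 85 mm and grips with 20 to 120 N. Pads are 22 mm wide; open, the fingers measure 114 mm over their backs; the gripper's body (76 mm by 85 mm) begins 54 mm behind the grasp point. The pads swing forward as they close: fully open they stand 13 mm farther back than shut.
Start: joints at [1.188, 0.126, -0.04, 1.405, 0, 1.571], TCP at [0.196, 0.487, 0.201] pointing down, gripper open.
Joint ranges: [-2.72, 2.72], [-0.95, 1.95], [-1.27, 1.35], [-1.78, 2.02], [-1.46, 1.47], [-3.14, 3.14]. Speed limits (rad/s): [2.39, 2.39, 3.01, 3.14, 3.14, 3.14].

INTERFACE

Orientations are given as a unit quaternion [w, x, y, z].
In Python, from workcell import get_state, camera, finish_job, boxes_of, tip_of gives the robot as it stands.
- The arm moves only by the tool arm_command, never from a script. Its argument "increments" is a list of rows, each a list of 2 entries, a list of its own where there are three numbers: the shift along the tool's x, y, z in mm, then the turn, a rotation vector about the tool's x, y, z in degrees. In form: [[[x, y, z], [rx, ry, rz]], ...]. A call has 1 to 20 rows; each row is the pose to reach, as a shift and turn from the pose commanded when the call began, along the tool's axes at that moment; what a row does not reach only later rows make up. A row lasts 1/12 s, in which the tool goes at most 41.7 mm and 7.16 degrees, less where a joint would pass 70% of its speed; a pose out of reach is approached as far as the arm can. A call with a gripper value outside its range is refused whole. "gripper" is the closure, from -1 (fully open) to 1 (shut), set as the call begins (left out, the last holds). The fingers move at their own pace and stop on an object; the grip force is fixed at half the most. Time passes only in rows, so rows that repeat a pose let the fingers close. It gives the time, the measured TCP pose, the force, the opening and the grip force at its end, in the units of the state.
- get_state(): the state, without advancing time (a new reading comes with each control period).
- camera(name): name is "side" or "top" or "wrist"; returns a dict with "image" (480x640x3 uint8, blue, green, red), "fx", "fy", "cx", "cy" (pixels), "k1" (the pictures are not rectified: a ray, as slopes to the right and down, at radius r is drawn at 1 + k1 r^2 times it, then the intrinsics apply), "world_from_camera" (4x4, takes a point from camera to world coordinates). Camera axes: x right, y up, looking along -z (the intrinsics and any distortion apply to the point x, -y, -z); pixel columns grow to the right and rows downward; lengths in m; the calibration is good to about 2 mm. A picture is of the moment at which its call begins. There is no depth.
- finish_job(): hands the job in; it is judged then, once.
Trained networks look in a picture, given as the dict that the camera call returned (one of the last four; its "shot" number tells which), for a name from the list of things; names that differ only in an ending like _2 or _b are one class to them, and where a whole thing is asked for, a point or a joint stands for the part that bears it (a point fixed in the world has none). Each returns a list of dicts, best first, with "p" (0 to 1); they miss things now and then, are a little off and sometimes report something else, mostly with a low value. They report only what shows in the picture. A call takes as long as a camera call.
- boxes_of(picture, target): "extent" ([left, top, right, bottom] in pixels, round what is visible of it).
- tip_of(picture, target): "pixel" ([column, row] in pixels: a listed point, or the origin of a listed thing).
The state is a dict: "clock": time; "q": joint angles; "qd": joint speeds; "effort": joint torques, N m; "eef_pos": TCP position; "tool_rot": TCP orientation; "ft_force": force on the tool from outside, world axes, zero at the start; "moment": the same for the moment, N m; "finger_gap": finger opening in m; "gripper_force": force on a finger pad.
Only numpy, scipy, OpenCV 4.12 (cv2) and the standard library are available. Lean on these libraries where they do the work, as an engineer would, in place of code of your own. Each camera call takes 0.05 s, during which the arm holds its last target. There are 200 camera calls.

## Working session

There is one attempt and no reset: what is moved stays moved. The work goes in short steps, Python scripts to look and compute and a tool call to move; the robot and the scene stay as the last step left them, time stands still between calls to the robot, and variables do not carry over. Pictures are saved under pics/ and viewed, at most 10 in all, crops included, and the job is handed in when it is done.

Besides the shell and the picture viewer there is one more tool, called after "Call:" as name(argument=value, ...) on one line, values as JSON. arm_command: Moves the arm, as the interface text tells. Its arguments: {"type":"object","properties":{"increments":{"type":"array"},"gripper":{"type":"number"}},"required":["increments"]}

```bash
mkdir -p pics; ls; cat > h.py <<'E'
import numpy as np, cv2
from workcell import *
def K(c): return np.array([[c['fx'],0,c['cx']],[0,c['fy'],c['cy']],[0,0,1.]])
def ray(c,px):
    u=cv2.undistortPoints(np.array([[px]],float),K(c),np.array([c['k1'],0,0,0,0.]))[0,0]
    T=np.array(c['world_from_camera']); return T[:3,3],T[:3,:3]@np.array([u[0],-u[1],-1])
def at_z(c,px,z):
    o,d=ray(c,px); return o+d*(z-o[2])/d[2]
def proj(c,P):
    T=np.linalg.inv(np.array(c['world_from_camera'])); p=(T[:3,:3]@np.atleast_2d(P).T).T+T[:3,3]
    q=p*[1,-1,-1]; return cv2.projectPoints(q,np.zeros(3),np.zeros(3),K(c),np.array([c['k1'],0,0,0,0.]))[0][:,0]
E
python3 - <<'E'
from h import *
zs=dict(latch_grip=.14,lid_hinge=.1,lid_bar=.106,incubator=0,rack=0,bottle=0,jar=0)
for n in ['top','side']:
    c=camera(n); cv2.imwrite(f'pics/{n}0.png',c['image']); print(n,np.round(c['world_from_camera'],3).tolist())
    for t,z in zs.items():
        r=tip_of(c,t)[:2]
        print(t,[(round(a['p'],2),np.round(a['pixel'],1).tolist(),np.round(at_z(c,a['pixel'],z),4).tolist()) for a in r])
s=get_state();print(s)
E
```

```text
pics
top [[-0.006, 0.992, -0.124, 0.458], [-1.0, -0.004, 0.018, 0.027], [0.017, 0.124, 0.992, 1.215], [0.0, 0.0, 0.0, 1.0]]
latch_grip [(0.82, [287.5, 248.8], [0.5483, 0.0813, 0.14])]
lid_hinge [(0.86, [357.4, 205.7], [0.6485, -0.0741, 0.1])]
lid_bar [(0.63, [343.6, 306.0], [0.4246, -0.0401, 0.106]), (0.49, [360.1, 203.3], [0.653, -0.0797, 0.106])]
incubator [(0.88, [339.1, 244.5], [0.57, -0.037, 0.0])]
rack [(0.8, [229.9, 205.4], [0.6676, 0.2306, 0.0]), (0.4, [214.7, 270.6], [0.5076, 0.2652, 0.0])]
bottle [(0.88, [436.8, 275.8], [0.4919, -0.2754, 0.0])]
jar [(0.67, [214.2, 271.3], [0.5059, 0.2663, 0.0])]
side [[-0.989, 0.069, -0.131, 0.471], [-0.147, -0.547, 0.824, 0.872], [-0.015, 0.835, 0.551, 0.692], [0.0, 0.0, 0.0, 1.0]]
latch_grip [(0.62, [331.5, 244.2], [0.5442, 0.0847, 0.14])]
lid_hinge [(0.94, [292.0, 215.5], [0.6592, -0.0835, 0.1])]
lid_bar [(0.78, [384.0, 223.9], [0.4336, -0.0633, 0.106])]
incubator [(0.83, [322.2, 259.9], [0.5787, -0.0439, 0.0])]
rack [(0.79, [266.1, 337.3], [0.6607, 0.2325, -0.0])]
bottle [(0.43, [381.7, 227.0], [0.433, -0.2155, 0.0])]
jar [(0.67, [338.9, 358.6], [0.5082, 0.2687, 0.0])]
{'clock': 0.8, 'q': array([ 1.18801224e+00,  1.25781317e-01, -3.96064142e-02,  1.40541359e+00,
       -2.83057557e-06,  1.57081502e+00]), 'qd': array([ 3.41717764e-04, -8.74663386e-06,  1.14090890e-03, -1.28249045e-03,
        1.81582376e-03, -4.96630633e-04]), 'effort': array([-9.14505581e-04, -4.35646176e+01,  3.53067684e+01,  7.81825838e-04,
       -1.32601435e-04, -3.97741019e-06]), 'eef_pos': array([0.19608079, 0.48697987, 0.2007014 ]), 'tool_rot': array([ 9.14452983e-07,  1.90234875e-01,  9.81738607e-01, -2.72074536e-06]), 'ft_force': array([-0.85482885,  0.00097827,  0.26171273]), 'moment': array([ 0.02661375, -0.02657798, -0.00088109]), 'gripper_force': 0.0, 'finger_gap': 0.08546133961602083}
```

View pics/top0.png

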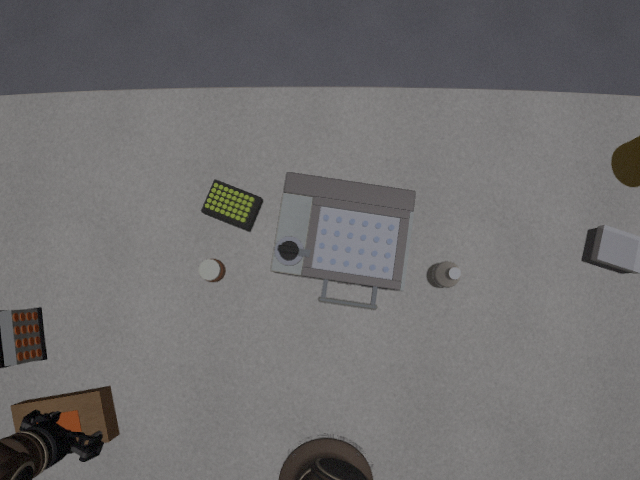

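View pics/side0.png

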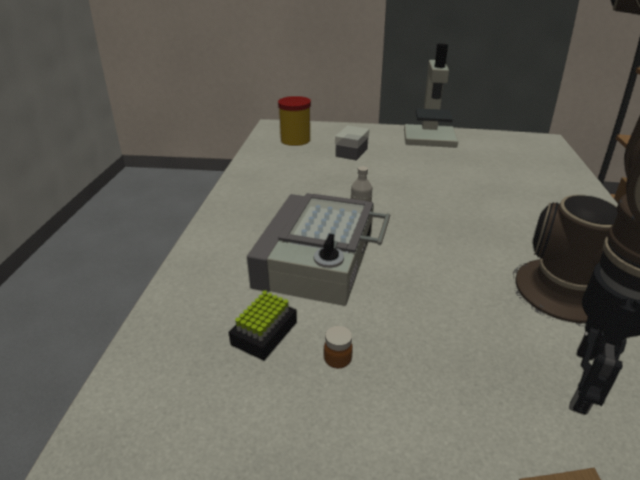

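```bash
python3 - <<'E'
from h import *
from scipy.optimize import least_squares
c=camera('top'); d=camera('side')
obs=[(c,(320,300.5),(-135,30,106)),(c,(376.5,306.5),(-135,-90,106)),(c,(272,271),(-90,150,100)),(c,(400,290),(-90,-140,110))]
for k in (c,d):
  for t,P in dict(latch_grip=(-40,115,140),lid_hinge=(90,-30,100),lid_bar=(-135,-30,106),incubator=(0,0,0)).items():
    r=tip_of(k,t)
    if r and r[0]['p']>.5: obs.append((k,r[0]['pixel'],P))
def W(p,P):
    R=np.array([[np.cos(p[2]),-np.sin(p[2]),0],[np.sin(p[2]),np.cos(p[2]),0],[0,0,1]]); return R@(np.array(P)/1e3)+[p[0],p[1],0]
f=lambda p:np.concatenate([proj(k,W(p,P))[0]-px for k,px,P in obs])
r=least_squares(f,[.57,-.04,-.12],loss='soft_l1'); print(r.x,np.degrees(r.x[2]));print(np.round(f(r.x).reshape(-1,2),1).tolist())
for P in [(-40,115,140),(90,-30,100),(-135,-30,106)]: print(W(r.x,P))
im=d['image'].copy()
for k,n in ((c,'t'),(d,'s')):
  im=k['image'].copy()
  B=[(-90,-150,100),(-90,150,100),(140,150,100),(140,-150,100),(-90,150,0),(140,150,0),(-135,30,106),(-135,-90,106),(-40,137,154),(-40,93,154),(-90,-140,110),(-90,80,110)]
  for P in B:
    u=proj(k,W(r.x,P))[0]; cv2.circle(im,tuple(int(round(v*16)) for v in u),16,(0,0,255),-1,shift=4)
  u0=proj(k,W(r.x,(0,0,50)))[0].astype(int); cv2.imwrite(f'pics/fit{n}.png',cv2.resize(im[u0[1]-100:u0[1]+100,u0[0]-130:u0[0]+130],None,fx=3,fy=3))
a=cv2.imread('pics/fitt.png');b=cv2.imread('pics/fits.png');cv2.imwrite('pics/fit.png',cv2.resize(np.vstack([a,b]),(560,600*1400//1400)) if 0 else cv2.resize(a,(780,600)))
E
```

```text
[ 0.57215754 -0.04217398 -0.14124125] -8.092527334252791
[[2.3, -2.6], [-0.2, -1.4], [-0.6, -0.8], [1.5, -2.2], [-0.7, 0.1], [0.6, 1.7], [-87.9, 25.8], [-2.5, -2.3], [0.4, -2.3], [2.9, 0.0], [0.2, -0.7], [3.9, 0.5]]
[0.54874466 0.07731174 0.14      ]
[ 0.65703816 -0.08454473  0.1       ]
[ 0.43427871 -0.05287101  0.106     ]
```

View pics/fit.png

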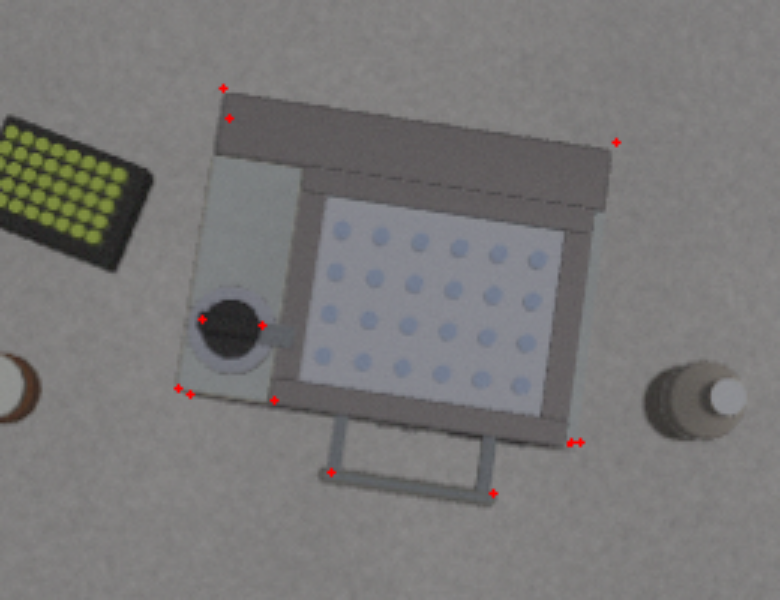

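Call:
arm_command(increments=[[[-120, -62, -15], [0, 0, 19]], [[-240, -125, -25], [0, 0, 38]], [[-360, -187, -40], [0, 0, 57]], [[-477, -249, -50], [0, 0, 76]], [[-477, -249, -50], [0, 0, 76]], [[-477, -249, -50], [0, 0, 76]], [[-477, -249, -50], [0, 0, 76]], [[-477, -249, -50], [0, 0, 76]], [[-477, -249, -50], [0, 0, 76]], [[-477, -249, -50], [0, 0, 76]], [[-477, -249, -50], [0, 0, 76]], [[-477, -249, -50], [0, 0, 76]], [[-477, -249, -50], [0, 0, 76]], [[-477, -249, -50], [0, 0, 76]], [[-477, -249, -50], [0, 0, 76]], [[-477, -249, -50], [0, 0, 76]], [[-477, -249, -50], [0, 0, 76]], [[-477, -249, -50], [0, 0, 76]], [[-477, -249, -50], [0, 0, 76]], [[-477, -249, -50], [0, 0, 76]]], gripper=-1)

```text
clock: 2.97
eef_pos: [0.5451, 0.0788, 0.251]
tool_rot: [0.0, 0.754, 0.657, 0.0]
ft_force: [-0.0, -0.4, 0.1]
finger_gap: 0.0854
gripper_force: 0.0
```

```bash
python3 - <<'E'
from h import *
s=get_state(); print(s['clock'],s['eef_pos'],s['tool_rot'],s['q'],s['ft_force'])
c=camera('wrist'); print(np.round(c['world_from_camera'],3).tolist())
for t,z in dict(latch_grip=.14,lid_bar=.106).items(): print(t,[(a['p'],a['pixel'],at_z(c,a['pixel'],z)) for a in tip_of(c,t)[:2]])
cv2.imwrite('pics/w1.png',c['image'])
E
```

```text
2.9667 [0.54507823 0.0787528  0.25099528] [1.06423046e-04 7.53781450e-01 6.57125163e-01 1.84175881e-04] [1.43474436e-01 1.81763890e-01 1.36388922e-01 1.52499646e+00
 2.10766049e-05 1.85107005e+00] [-0.04605042 -0.39683051  0.13623228]
[[0.991, 0.132, 0.037, 0.554], [-0.137, 0.952, 0.274, 0.149], [0.001, -0.277, 0.961, 0.424], [0.0, 0.0, 0.0, 1.0]]
latch_grip [(0.86, [327.5, 214.3], array([0.55051387, 0.08070619, 0.14      ]))]
lid_bar [(0.68, [211.7, 371.1], array([ 0.43459893, -0.04963953,  0.106     ]))]
```

View pics/w1.png

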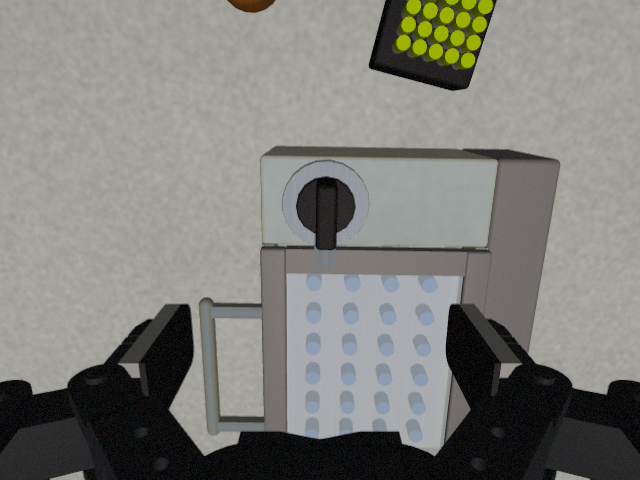

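```bash
python3 - <<'E'
from h import *
from scipy.optimize import least_squares
c=camera('wrist')
for t,px,z in [('corner',(262,155),.1),('deckrear-right(y80)',(263,245),.1),('barL',(206,298),.106),('barR',(213,434),.106),('knobtop',(326.5,215),.154),('knobnear',(326,248),.154),('disc',(325.5,205),.118)]:
    print(t,at_z(c,px,z))
obs=[((262,155),(-90,150,100)),((206.5,298),(-135,30,112)),((213,434),(-135,-90,106)),((326,248),(-40,93,154)),((325.5,205),(-40,115,108))]
def W(p,P):
    a=p[2];R=np.array([[np.cos(a),-np.sin(a),0],[np.sin(a),np.cos(a),0],[0,0,1]]); return R@(np.array(P)/1e3)+[p[0],p[1],0]
f=lambda p:np.concatenate([proj(c,W(p,P))[0]-px for px,P in obs])
r=least_squares(f,[.57,-.04,-.13]);print(r.x,np.degrees(r.x[2]),np.round(f(r.x),1))
for P in [(-40,115,140),(90,-30,100),(-135,-30,106)]: print(W(r.x,P))
E
```

```text
corner [0.5078283  0.12250897 0.1       ]
deckrear-right(y80) [0.49632931 0.05297484 0.1       ]
barL [0.4441354  0.01692936 0.106     ]
barR [ 0.42272812 -0.11301058  0.106     ]
knobtop [0.5502382  0.08327557 0.154     ]
knobnear [0.54692591 0.06108386 0.154     ]
disc [0.54995582 0.08211323 0.118     ]
[ 0.57204405 -0.03858294 -0.16154351] -9.255761531026137 [-1.  -1.8 -1.9  8.1  0.1 -7.   1.2  1.9  1.4 -2. ]
[0.55106165 0.08135345 0.14      ]
[ 0.65604702 -0.08266811  0.1       ]
[ 0.43397647 -0.0464787   0.106     ]
```

Call:
arm_command(increments=[[[3, 5, 25], [0, 0, 1.5]], [[3, 5, 50], [0, 0, 1.5]], [[3, 5, 75], [0, 0, 1.5]], [[3, 5, 95], [0, 0, 1.5]], [[3, 5, 112], [0, 0, 1.5]], [[3, 5, 127], [0, 0, 1.5]], [[3, 5, 127], [0, 0, 1.5]], [[3, 5, 127], [0, 0, 1.5]]])

```text
clock: 3.83
eef_pos: [0.5503, 0.0801, 0.1233]
tool_rot: [-0.0, 0.763, 0.647, -0.001]
ft_force: [0.3, 0.2, 0.5]
finger_gap: 0.0856
gripper_force: 0.0
```

Call:
arm_command(increments=[[[0, 0, 0], [0, 0, 0]], [[0, 0, 0], [0, 0, 0]], [[0, 0, 0], [0, 0, 0]], [[0, 0, 0], [0, 0, 0]], [[0, 0, 0], [0, 0, 0]], [[0, 0, 0], [0, 0, 0]], [[0, 0, 0], [0, 0, 0]], [[0, 0, 0], [0, 0, 0]], [[0, 0, 0], [0, 0, 0]], [[0, 0, 0], [0, 0, 0]]], gripper=1)

```text
clock: 4.67
eef_pos: [0.5509, 0.0801, 0.1236]
tool_rot: [-0.0, 0.763, 0.647, -0.0]
ft_force: [-0.3, -0.2, 0.3]
finger_gap: -0.0006
gripper_force: 0.0
```

```bash
python3 - <<'E'
from h import *
s=get_state(); print(s)
E
```

```text
{'clock': 4.6667, 'q': array([ 1.44418106e-01,  1.95687585e-01, -1.25371570e-01,  1.24986589e+00,
       -1.12102477e-05,  1.87984886e+00]), 'qd': array([ 0.00098141,  0.00092415,  0.00054461,  0.00014233, -0.00099431,
        0.00041717]), 'effort': array([ 7.80311584e-04, -4.77532017e+01,  3.49438870e+01,  2.99384861e-03,
        7.94156063e-05, -1.90044000e-05]), 'eef_pos': array([0.55087796, 0.08011081, 0.12364382]), 'tool_rot': array([-2.93594391e-05,  7.62853757e-01,  6.46571065e-01, -5.75431151e-05]), 'ft_force': array([-0.33661109, -0.15510624,  0.31999505]), 'moment': array([ 0.01104015,  0.00549453, -0.00488574]), 'gripper_force': 0.0, 'finger_gap': -0.0005962668895529015}
```

```bash
python3 - <<'E'
from h import *
c=camera('wrist'); d=camera('side')
a=c['image']; b=cv2.resize(d['image'][180:300,240:400],(640,480)); cv2.imwrite('pics/w2.png',cv2.resize(np.hstack([a,b]),(800,300)))
E
```

```text
(no output)
```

View pics/w2.png

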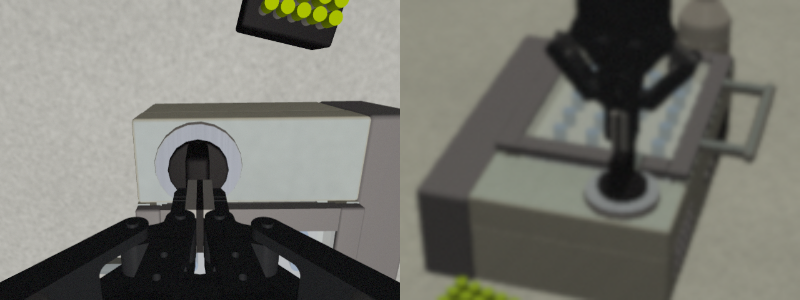

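```bash
python3 - <<'E'
from h import *
c=camera('wrist'); s=get_state(); p=s['eef_pos']
print(np.round(np.array(c['world_from_camera'])[:3,3],3))
print('TCP px',proj(c,[p,p+[0,0,.03]]))
for t,z in dict(latch_grip=.14,lid_bar=.106,lid_hinge=.1).items(): print(t,[(a['p'],a['pixel'],at_z(c,a['pixel'],z)) for a in tip_of(c,t)[:2]])
print('expect latch',proj(c,[[.5505,.081,.14],[.5505,.081,.118],[.5505,.081,.1]]))
print('disc',at_z(c,(317,262),.108),'corner',at_z(c,(216,190),.1),at_z(c,(216,325),.1))
im=c['image'][140:440,180:480]; im=np.clip(im.astype(float)*2.2+10,0,255).astype(np.uint8); cv2.imwrite('pics/w3.png',cv2.resize(im,(600,600),interpolation=cv2.INTER_CUBIC))
E
```

```text
[0.562 0.15  0.297]
TCP px [[320.60420698 279.94362254]
 [320.86783665 311.083425  ]]
latch_grip [(0.85, [316.5, 294.2], array([0.5493489 , 0.08098043, 0.14      ]))]
lid_bar []
lid_hinge []
expect latch [[319.35504788 293.7146667 ]
 [319.33441096 273.42598063]
 [319.32064079 259.88872768]]
disc [0.54972348 0.08295059 0.108     ] corner [0.5088774  0.12274944 0.1       ] [0.49291308 0.05505242 0.1       ]
```

View pics/w3.png

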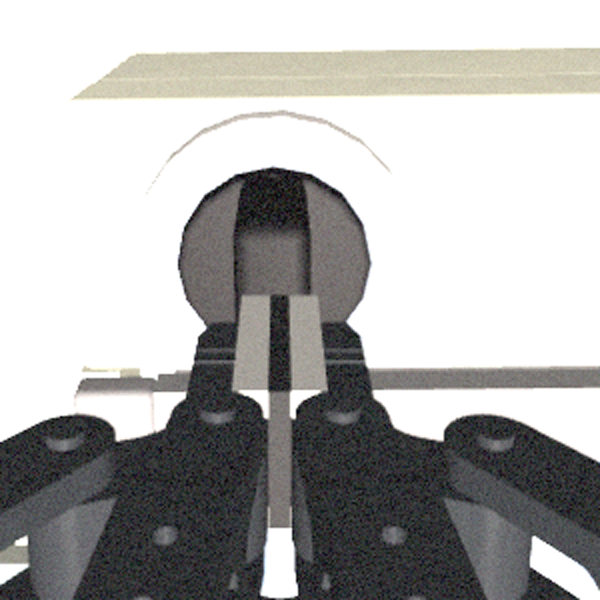

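```bash
python3 - <<'E'
from h import *
c=camera('wrist')
a=np.radians(-9.3); u=np.array([-np.sin(a),np.cos(a),0]); L=np.array([.55,.081,0])
f=lambda P:((proj(c,P)-[180,140])*2).round().tolist()
for z in (.154,.118): print(z,'far end',f(L+.022*u+[0,0,z]),'near end',f(L-.022*u+[0,0,z]))
p=get_state()['eef_pos']
print('pad',[f(p+.011*u*k+[0,0,dz]) for k in(1,-1) for dz in (0,.04)], c['fx'])
E
```

```text
0.154 far end [[276.0, 225.0]] near end [[276.0, 445.0]]
0.118 far end [[276.0, 172.0]] near end [[277.0, 357.0]]
pad [[[281.0, 232.0]], [[282.0, 309.0]], [[281.0, 326.0]], [[282.0, 425.0]]] 428.7287602386959
```

```bash
python3 - <<'E'
from h import *
c=camera('side')
y=np.array([.3735,.9276,0]);p=np.array([.196,.487,.201])
for dz in (0,.013,.045): print(dz,[proj(c,p+k*y*.05+[0,0,dz])[0].round(0).tolist() for k in (1,0,-1)])
p=get_state()['eef_pos']; u=proj(c,p)[0]; print(u, proj(c,p+[0,0,.03]),proj(c,[.55,.081,.154]))
x,yy=int(u[0]),int(u[1]); im=c['image'][yy-50:yy+30,x-40:x+40]; im=np.clip(im.astype(float)*2.5,0,255).astype(np.uint8); a=cv2.resize(im,(480,480),interpolation=cv2.INTER_CUBIC)
o=cv2.imread('pics/side0.png')[330:420,555:635]; o=np.clip(o.astype(float)*2.5,0,255).astype(np.uint8)
cv2.imwrite('pics/s3.png',np.hstack([cv2.resize(a,(400,450)),cv2.resize(o,(400,450))])); print(x-40,yy-50)
E
```

```text
0 [[565.0, 434.0], [570.0, 403.0], [574.0, 376.0]]
0.013 [[569.0, 428.0], [573.0, 397.0], [577.0, 369.0]]
0.045 [[578.0, 411.0], [582.0, 380.0], [585.0, 353.0]]
[328.46534905 249.06374924] [[328.63076062 237.36354744]] [[329.01695273 237.49631041]]
288 199
```

View pics/s3.png

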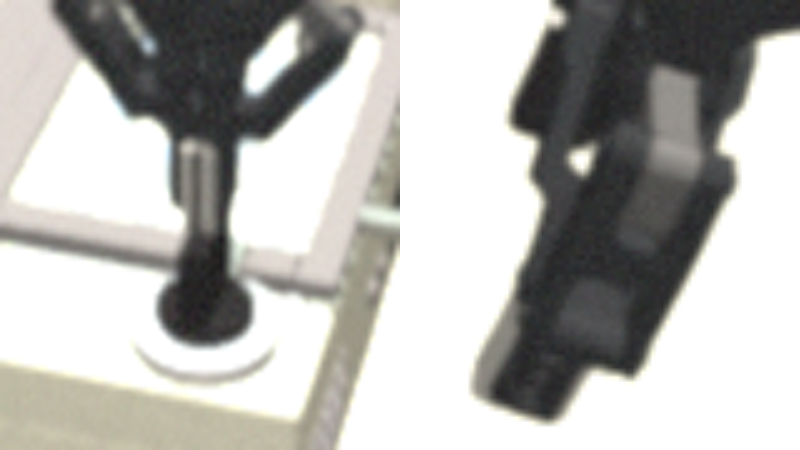

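Call:
arm_command(increments=[[[0, 0, 0], [0, 0, 0]], [[0, 0, 0], [0, 0, 0]], [[0, 0, 0], [0, 0, 0]], [[0, 0, 0], [0, 0, 0]], [[0, 0, 0], [0, 0, 0]], [[0, 0, 0], [0, 0, 0]], [[0, 0, 0], [0, 0, 0]], [[0, 0, 0], [0, 0, 0]], [[0, 0, 7], [0, 0, 0]], [[0, 0, 14], [0, 0, 0]], [[0, 0, 21], [0, 0, 0]], [[0, 0, 27], [0, 0, 0]], [[0, 0, 27], [0, 0, 0]], [[0, 0, 27], [0, 0, 0]]], gripper=-1)

```text
clock: 6.23
eef_pos: [0.5504, 0.08, 0.0959]
tool_rot: [-0.0, 0.763, 0.647, -0.001]
ft_force: [0.8, -0.5, 0.5]
finger_gap: 0.0853
gripper_force: 0.0
```

Call:
arm_command(increments=[[[0, 0, 0], [0, 0, 0]], [[0, 0, 0], [0, 0, 0]], [[0, 0, 0], [0, 0, 0]], [[0, 0, 0], [0, 0, 0]], [[0, 0, 0], [0, 0, 0]], [[0, 0, 0], [0, 0, 0]], [[0, 0, 0], [0, 0, 0]], [[0, 0, 0], [0, 0, 0]], [[0, 0, 0], [0, 0, 0]], [[0, 0, 0], [0, 0, 0]]], gripper=1)

```text
clock: 7.07
eef_pos: [0.5499, 0.0803, 0.0971]
tool_rot: [-0.001, 0.763, 0.647, -0.0]
ft_force: [-4.3, 0.4, 5.3]
finger_gap: 0.0129
gripper_force: 60.0
```

Call:
arm_command(increments=[[[0, 0, 0], [0, 0, 5]], [[0, 0, 0], [0, 0, 10]], [[0, 0, 0], [0, 0, 15]], [[0, 0, 0], [0, 0, 20]], [[0, 0, 0], [0, 0, 25]], [[0, 0, 0], [0, 0, 30]], [[0, 0, 0], [0, 0, 35]], [[0, 0, 0], [0, 0, 40]], [[0, 0, 0], [0, 0, 45]], [[0, 0, 0], [0, 0, 50]], [[0, 0, 0], [0, 0, 55]], [[0, 0, 0], [0, 0, 60]], [[0, 0, 0], [0, 0, 62]], [[0, 0, 0], [0, 0, 62]], [[0, 0, 0], [0, 0, 62]]])

```text
clock: 8.32
eef_pos: [0.5497, 0.0804, 0.0971]
tool_rot: [-0.0, 0.987, 0.161, -0.001]
ft_force: [-4.8, 1.7, 5.9]
finger_gap: 0.0132
gripper_force: 60.0
```

```bash
python3 - <<'E'
from h import *
s=get_state(); print(s['q'],s['moment'],s['ft_force'],s['finger_gap'],s['tool_rot'])
E
```

```text
[ 1.44717216e-01  2.03575082e-01 -1.74401869e-01  1.19446553e+00
  8.79380481e-04  2.96239082e+00] [ 0.14737427  1.37209772 -0.15229527] [-4.82401808  1.70651969  5.89874813] 0.01318068866395682 [-4.53815719e-04  9.86912829e-01  1.61251967e-01 -8.15371208e-04]
```

Call:
arm_command(increments=[[[0, 0, 0], [0, 0, 62]], [[0, 0, 0], [0, 0, 0]], [[0, 0, 0], [0, 0, 0]], [[0, 0, 0], [0, 0, 0]], [[0, 0, 0], [0, 0, 0]], [[0, 0, 0], [0, 0, 0]], [[0, 0, 0], [0, 0, 0]], [[0, 0, -30], [0, 0, 0]], [[0, 0, -60], [0, 0, 0]], [[0, 0, -90], [0, 0, 0]], [[0, 0, -90], [0, 0, -20]], [[0, 0, -90], [0, 0, -40]], [[0, 0, -90], [0, 0, -62]], [[0, 0, -90], [0, 0, -62]], [[0, 0, -90], [0, 0, -62]], [[0, 0, -90], [0, 0, -62]], [[0, 0, -90], [0, 0, -62]], [[0, 0, -90], [0, 0, -62]], [[0, 0, -90], [0, 0, -62]], [[0, 0, -90], [0, 0, -62]]], gripper=-1)

```text
clock: 9.98
eef_pos: [0.5509, 0.0801, 0.1867]
tool_rot: [0.0, 0.762, 0.647, 0.0]
ft_force: [-0.6, -0.5, -0.4]
finger_gap: 0.0855
gripper_force: 0.0
```

```bash
python3 - <<'E'
from h import *
s=get_state(); print(s['q'],s['eef_pos'],s['tool_rot'],s['clock'])
c=camera('wrist'); cv2.imwrite('pics/w4.png',c['image'])
for t,z in dict(latch_grip=.14,lid_bar=.106).items(): print(t,[(a['p'],a['pixel'],at_z(c,a['pixel'],z)) for a in tip_of(c,t)[:2]])
E
```

```text
[1.44425079e-01 1.86311987e-01 1.26958266e-03 1.38572398e+00
 5.37587401e-06 1.87837412e+00] [0.55093576 0.0801286  0.18669767] [5.66610681e-06 7.62374532e-01 6.47136054e-01 1.41148351e-05] 9.9833
latch_grip [(0.81, [318.3, 245.6], array([0.54999389, 0.08104684, 0.14      ]))]
lid_bar [(0.7, [186.0, 426.3], array([ 0.43405114, -0.0464701 ,  0.106     ]))]
```

View pics/w4.png

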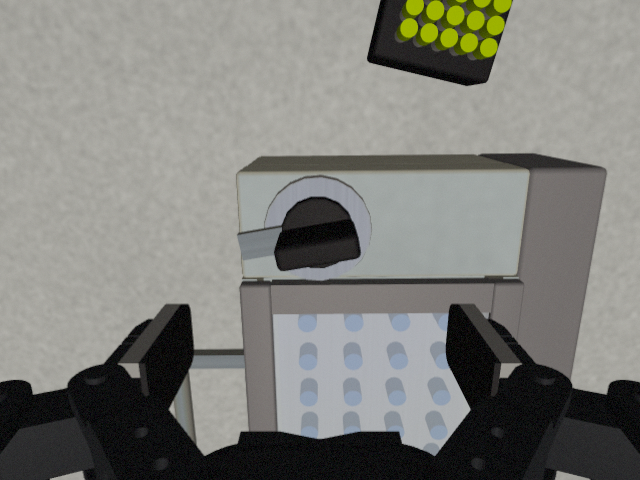

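Call:
arm_command(increments=[[[-35, -23, 0], [0, 0, 0]], [[-70, -46, 0], [0, 0, 0]], [[-105, -70, 0], [0, 0, 0]], [[-135, -90, 0], [0, 0, 0]], [[-145, -96, 0], [0, 0, 0]], [[-145, -96, 0], [0, 0, 0]], [[-145, -96, 25], [0, 0, 0]], [[-145, -96, 40], [0, 0, 0]], [[-145, -96, 40], [0, 0, 0]], [[-145, -96, 40], [0, 0, 0]], [[-145, -96, 40], [0, 0, 0]]], gripper=0.05)

```text
clock: 11.05
eef_pos: [0.4333, -0.0467, 0.1474]
tool_rot: [0.0, 0.763, 0.647, 0.0]
ft_force: [0.3, 0.3, 0.1]
finger_gap: 0.0404
gripper_force: 0.0
```

```bash
python3 - <<'E'
from h import *
s=get_state(); p=s['eef_pos']; print(p,s['tool_rot'],s['clock'],s['finger_gap'])
c=camera('wrist'); im=c['image'].copy()
L=np.array([.4332,-.0475,.106]); u=np.array([.1624,.9867,0])
for P in (L,L+.06*u,L-.06*u): 
    q=proj(c,P)[0]; cv2.circle(im,tuple(int(v) for v in q),3,(0,0,255),-1); print(q)
cv2.imwrite('pics/w5.png',im)
print([(a['p'],a['pixel'],at_z(c,a['pixel'],.106)) for a in tip_of(c,'lid_bar')[:2]])
E
```

```text
[ 0.43330999 -0.04673555  0.14742045] [1.64756161e-04 7.62752485e-01 6.46690458e-01 2.65974321e-04] 11.05 0.04042851579353639
[320.27760252 251.39184483]
[320.14767664 134.68048282]
[320.39018245 352.14438769]
[(0.63, [320.9, 252.5], array([ 0.43342319, -0.0481611 ,  0.106     ]))]
```

View pics/w5.png

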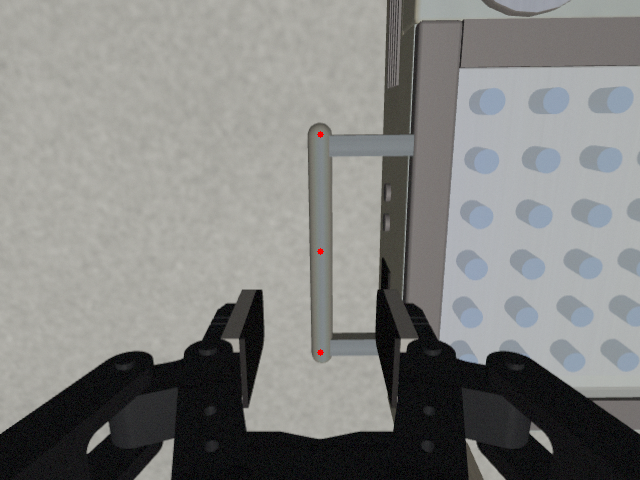

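Call:
arm_command(increments=[[[0, 0, 20], [0, 0, 0]], [[0, 0, 40], [0, 0, 0]], [[0, 0, 60], [0, 0, 0]], [[0, 0, 75], [0, 0, 0]], [[0, 0, 85], [0, 0, 0]], [[0, 0, 90], [0, 0, 0]], [[0, 0, 90], [0, 0, 0]], [[0, 0, 90], [0, 0, 0]]])

```text
clock: 11.82
eef_pos: [0.433, -0.0472, 0.0574]
tool_rot: [0.0, 0.763, 0.647, 0.0]
ft_force: [0.3, 0.0, -0.3]
finger_gap: 0.0407
gripper_force: 0.0
```

Call:
arm_command(increments=[[[0, 0, 0], [0, 0, 0]], [[0, 0, 0], [0, 0, 0]], [[0, 0, 0], [0, 0, 0]], [[0, 0, 0], [0, 0, 0]], [[0, 0, 0], [0, 0, 0]], [[0, 0, 0], [0, 0, 0]], [[0, 0, 0], [0, 0, 0]], [[0, 0, 0], [0, 0, 0]]], gripper=1)

```text
clock: 12.48
eef_pos: [0.4339, -0.0474, 0.0577]
tool_rot: [0.001, 0.763, 0.647, 0.001]
ft_force: [4.5, -0.4, 5.9]
finger_gap: 0.0099
gripper_force: 58.6
```

Call:
arm_command(increments=[[[0, 0.5, -10], [0, 0, 0]], [[0, 1.5, -20], [0, 0, 0]], [[0, 2.5, -29], [0, 0, 0]], [[0, 4.5, -39], [0, 0, 0]], [[0, 6.5, -48.5], [0, 0, 0]], [[0, 9, -58], [0, 0, 0]], [[0, 12, -67.5], [0, 0, 0]], [[0, 15.5, -76.5], [0, 0, 0]], [[0, 15.5, -76.5], [0, 0, 0]]])

```text
clock: 13.23
eef_pos: [0.4479, -0.0495, 0.1337]
tool_rot: [-0.0, 0.763, 0.647, -0.0]
ft_force: [1.9, 0.5, -3.4]
finger_gap: 0.01
gripper_force: 58.7
```

```bash
cat > m.py <<'E'
from h import *
from scipy.optimize import least_squares
s=get_state(); print(s['eef_pos'],s['ft_force'],s['moment'],s['finger_gap'],s['gripper_force'],s['clock'])
for n in ('top','side'):
    c=camera(n); r=tip_of(c,'lid_bar')
    for a in r[:2]:
        # intersect ray with bar's arc: lid plane position by angle
        a0=np.radians(-9.35); X=np.array([np.cos(a0),np.sin(a0),0]); H=np.array([.4332,-.0475,.1])+.225*X
        B=lambda t:H+X*(-.225*np.cos(t)+.006*np.sin(t))+np.array([0,0,1])*(.225*np.sin(t)+.006*np.cos(t))
        f=least_squares(lambda t:proj(c,B(t[0]))[0]-a['pixel'],[.4])
        print(n,round(a['p'],2),np.round(a['pixel'],1),'theta deg',np.degrees(f.x),'res',f.fun.round(1))
E
python3 m.py
```

```text
[ 0.44787304 -0.0495302   0.13365547] [ 1.87452736  0.5088595  -3.41074284] [ 0.12065616 -0.45676515  0.05825861] 0.009995633638006518 58.68921875953674 13.2333
side 0.82 [382.1 199.8] theta deg [18.49187938] res [-1.5  0.5]
```

Call:
arm_command(increments=[[[0, 4, -9], [0, 0, 0]], [[0, 8, -18], [0, 0, 0]], [[0, 12.5, -26.5], [0, 0, 0]], [[0, 17.5, -35], [0, 0, 0]], [[0, 23, -43.5], [0, 0, 0]], [[0, 28.5, -51.5], [0, 0, 0]], [[0, 34.5, -59], [0, 0, 0]], [[0, 41, -66.5], [0, 0, 0]], [[0, 47.5, -74], [0, 0, 0]], [[0, 54.5, -81], [0, 0, 0]], [[0, 54.5, -81], [0, 0, 0]], [[0, 54.5, -81], [0, 0, 0]]])

```text
clock: 14.43
eef_pos: [0.4981, -0.0573, 0.2152]
tool_rot: [-0.003, 0.763, 0.647, -0.001]
ft_force: [-11.6, 6.1, 7.9]
finger_gap: 0.0096
gripper_force: 59.4
```

```bash
python3 m.py; python3 - <<'E'
from h import *
c=camera('side'); d=camera('top')
cv2.imwrite('pics/end.png',np.hstack([cv2.resize(c['image'][120:380,220:480],(400,400)),cv2.resize(d['image'][140:340,240:440],(400,400))]))
E
```

```text
[ 0.49810574 -0.05732348  0.21516817] [-11.64602512   6.09887735   7.94289084] [1.23850581 2.70829579 0.1141574 ] 0.009647558512325427 59.35323715209961 14.4333
side 0.88 [360.  165.6] theta deg [42.87455312] res [ 0.4 -0.4]
```

View pics/end.png

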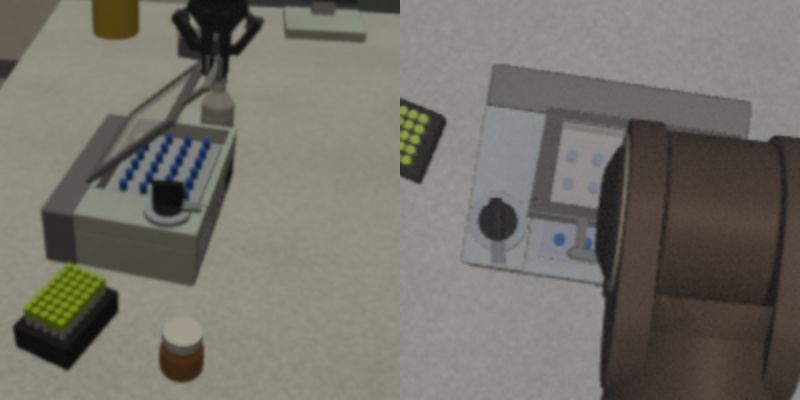

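Call:
arm_command(increments=[[[0, 0, -2], [0, 0, 0]], [[0, 0, -4], [0, 0, 0]], [[0, 0, -5], [0, 0, 0]], [[0, 0, -5], [0, 0, 0]], [[0, 0, -5], [0, 0, 0]]])

```text
clock: 15.15
eef_pos: [0.501, -0.0578, 0.2183]
tool_rot: [-0.002, 0.763, 0.647, -0.0]
ft_force: [2.1, 4.0, -6.5]
finger_gap: 0.0092
gripper_force: 58.6
```

```bash
python3 m.py; python3 m.py
```

```text
[ 0.50104385 -0.05780945  0.21830067] [ 2.07793306  3.9700959  -6.51199156] [ 0.98983416 -0.0044871   0.14021086] 0.009212877877172688 58.58897387981415 15.15
[ 0.50100787 -0.05776823  0.21827154] [ 2.31765344  5.05342842 -6.29880399] [0.95057486 0.04900943 0.10161408] 0.009650003272224593 58.591609597206116 15.35
```

```bash
for i in 1 2 3; do python3 m.py | grep -E 'theta|^\['; done; python3 - <<'E'
from h import *
for n in ('side','wrist'):
    c=camera(n); print(n,[(a['p'],a['pixel']) for a in tip_of(c,'lid_bar')])
E
```

```text
[ 0.50101382 -0.05777041  0.21825091] [ 2.91930996  3.73800611 -6.35976275] [ 1.03238836 -0.03621709  0.093305  ] 0.009584741979945332 58.591724038124084 15.55
side 0.98 [357.4 163. ] theta deg [44.9761064] res [ 0.5 -0.5]
[ 0.50101568 -0.05779213  0.21827602] [ 2.26146195  4.58405274 -5.97885537] [ 1.01500264 -0.0543211   0.15304523] 0.009768496081954717 58.592069149017334 15.75
side 0.66 [357.3 163.8] theta deg [44.68266549] res [ 1.  -0.9]
[ 0.50101175 -0.05777491  0.21825682] [ 2.67451654  3.77122688 -6.02510962] [ 1.0146951  -0.03803823  0.13157864] 0.009655675567411117 58.59132170677185 15.95
side 0.65 [359.8 161.8] theta deg [44.53876934] res [-1.4  1.3]
side 0.29 [362.5 218.8] theta deg [7.33970309] res [21.5 -1.9]
side [(0.69, [360.4, 163.5])]
wrist [(0.62, [322.3, 327.8])]
```

About 44.7°, steady and held.

```bash
python3 -c "
from h import *
print(finish_job())"
```

```text
the job is handed in; nothing more can be done
None
```

The latch knob is turned fully open and its tongue is clear of the lid. The lid is held still at about 44.7° by the bar, with the rack, bottle and jar untouched, and the job was handed in at about 16 s. The first grip on the knob missed because the fingertips sit about 32 mm short of the reported TCP, so I corrected for that and regripped.

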